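# Lay out a stripped spindle stack on its inspection pads

## Task

Take the stack of spindle parts apart from the top down, one part at a time - nut, collar, bush, then gear - and set each one upright in the middle of the white pad painted with its own outline and colour (black hexagon, blue ring, yellow ring for the brass bush, grey gear). Set the parts down rather than dropping them, do not let any tip over, and leave the green paste pot and the flat spanner where they lie.

Things in the scene. Friction and masses are not known exactly. Their poses are not given: they have to be found in the camera images.
- nut: black hexagon nut with a steel thread ring in its top, 24 mm across flats, 28 mm across corners, 14 mm high, about 35 g, the top part of the stack. Origin at the centre of its underside, z up; flats face its +x and -x and every 60 degrees from there
- collar: blue round shaft collar, diameter 38 mm, 22 mm high, about 60 g, under the nut. Origin at the centre of its underside, z up; plain round side
- bush: yellow brass round bush with a shallow groove round its side, diameter 50 mm, 22 mm high, about 240 g, under the collar. Origin at the centre of its underside, z up
- gear: bright steel spur gear with fine teeth, diameter 64 mm, 20 mm high, about 400 g, the bottom part of the stack, lying on a fixed dark steel block 100 x 100 x 12 mm. Origin at the centre of its underside, z up; can be gripped across any diameter. Bush, collar and nut lie loosely on it in that order, not fastened, centres within 5 mm
- pad_nut: fixed square white board, 92 x 92 x 6 mm, painted with a black hexagon 29 mm across flats, with a small white centre; it may lie at any of the work places. Origin at the centre of its underside, so its top is 6 mm above the origin; z up, x and y along its edges
- pad_collar: fixed square white board, 92 x 92 x 6 mm, painted with a blue ring 42 mm in diameter; it may lie at any of the work places. Origin at the centre of its underside, so its top is 6 mm above the origin; z up, x and y along its edges
- pad_bush: fixed square white board, 92 x 92 x 6 mm, painted with a yellow ring 54 mm in diameter; it may lie at any of the work places. Origin at the centre of its underside, so its top is 6 mm above the origin; z up, x and y along its edges
- pad_gear: fixed square white board, 92 x 92 x 6 mm, painted with a grey toothed ring 68 mm in diameter; it may lie at any of the work places. Origin at the centre of its underside, so its top is 6 mm above the origin; z up, x and y along its edges
- tin: bystander: small green pot of grinding paste with a red lid, diameter 54 mm, 32 mm high, loose, on the left of the work area; to be left where it stands. Origin at the centre of its underside
- spanner: bystander: flat dark steel fork spanner, about 140 x 35 x 6 mm, loose, lying on the right of the work area; to be left where it lies. Origin under the middle of its shank, x along the shank towards the fork
Not all that is in view belongs to the job. What is shaped like the gear but orange or turquoise is not meant.

How it is judged:
By the outcome, as a careful person would: the job done as asked, in the order asked, and still so for the second after the job is handed in, with the robot touching nothing.
It also fails if it takes over 120 s, if anything falls off the work surface, if the arm or the gripper's body presses on something with over 40 N, if the wrist force passes 120 N, or if a joint passes its speed limit or range.

## Robot

A 7-joint arm with a two-finger parallel gripper is mounted at the origin on the work surface. World frame = base frame: x ahead of the robot, y to its left, z up, the work surface at z = 0. Lengths are in mm, angles in rad, forces in N, time in s.
With the tool pointing down it reaches from about 400 to 875 mm from the base axis. Payload 4.4 kg.
Tool frame: the origin (TCP) lies midway between the tips of the shut fingers; the grasp point (between the pads) lies ctrl.grip_depth behind it (ctrl.grip_depth is the distance from the TCP to the grasp point, in mm); z points along the fingers, y is the line along which they close (so a half turn about z gives the same grasp; the last joint's range is limited). The gripper opens to 85 mm and grips with 20 to 120 N. Pads are 22 mm wide; open, the fingers measure 114 mm over their backs; the gripper's body (76 mm by 85 mm) begins 54 mm behind the grasp point. The pads swing forward as they close: fully open they stand 13 mm farther back than shut.
Start: joints at [1.164, 0.628, 0.038, 1.517, -0.027, 0.996, -0.02], TCP at [217.285, -612.622, 231.313] pointing down, gripper open.
Joint ranges: [-3.06, 3.06], [-0.37, 2.12], [-1.25, 1.32], [0.18, 2.47], [-1.1, 4.24], [0.23, 1.98], [-2.94, 2.94]. Speed limits (rad/s): [2.57, 2.57, 3.14, 3.14, 3.14, 3.14, 3.14].

## Interface

Orientations are given as [roll, pitch, yaw] about the fixed x, y, z axes, in that order (R = Rz(yaw) Ry(pitch) Rx(roll)).
In Python, from cell import ctrl gives the robot as it stands.
- The arm moves only by the tool carry_out, never from a script. Its argument "deltas" is one flat list of numbers, 7 for each row, row after row: the turn, a rotation vector about the tool's x, y, z in degrees, then the shift along the tool's x, y, z in m, then the closure, from -1 (fully open) to 1 (shut). In form: [wx, wy, wz, dx, dy, dz, claw, wx, wy, wz, dx, dy, dz, claw, ...]. A call has 1 to 12 rows; each row shifts and turns the commanded pose from where the row before left it, along the tool's axes as they then stand; what a row does not reach is not made up. A row lasts 1/8 s, in which the tool goes at most 62.5 mm and 10.7 degrees, less where a joint would pass 70% of its speed; a pose out of reach is approached as far as the arm can. A call with a gripper value outside its range is refused whole. The fingers move at their own pace and stop on an object; the grip force is fixed at half the most. Time passes only in rows, so rows that do not move let the fingers close. It gives the time, the measured TCP pose, the force, the opening and the grip force at its end, in the units of the state.
- ctrl.read_state(): the state, without advancing time (a new reading comes with each control period).
- ctrl.get_image(name): name is "side" or "top" or "wrist"; returns the picture (400x640x3 uint8, red, green, blue); there is no depth.
- ctrl.calibration(name): a dict with "mtx" (3x3 intrinsics, pixels), "R" (3x3) and "t" (3): a world point X has camera coordinates R X + t. Camera axes: x right, y down, z forward; pixel columns grow to the right and rows downward; lengths in mm; the calibration is good to about 2 mm. A picture is of the moment at which its call begins: read the wrist's pose just before it. calibration takes no time and is no camera call; for the wrist camera it gives the pose at the moment of the call.
- ctrl.finish_job(): hands the job in; it is judged then, once.
The state is a dict: "clock": time; "qpos": joint angles; "qd": joint speeds; "tau": joint torques, N m; "eef_pos": TCP position; "tool_rot": TCP orientation; "force": force on the tool from outside, world axes, zero at the start; "torque": the same for the moment, N m; "width": finger opening in mm; "gripper_force": force on a finger pad.
Only numpy, scipy, OpenCV 4.12 (cv2) and the standard library are available. Lean on these libraries where they do the work, as an engineer would, in place of code of your own. Each camera call takes 0.05 s, during which the arm holds its last target. There are 200 camera calls.

## Working session

There is one attempt and no reset: what is moved stays moved. The work goes in short steps, Python scripts to look and compute and a tool call to move; the robot and the scene stay as the last step left them, time stands still between calls to the robot, and variables do not carry over. Pictures are saved under pics/ and viewed, at most 14 in all, crops included, and the job is handed in when it is done.

Besides the shell and the picture viewer there is one more tool, called after "Request:" by a JSON object that holds its "fn" and its "kwargs", one argument or row to a line. carry_out: Moves the arm, as the interface text tells. Its arguments: {"type":"object","properties":{"deltas":{"type":"array"}},"required":["deltas"]}

```bash
mkdir -p pics; ls
python3 - <<'E'
from cell import ctrl
import cv2,numpy as np
s=ctrl.read_state();print(s, ctrl.grip_depth)
for n in("top","side"):
    im=ctrl.get_image(n);cv2.imwrite(f"pics/{n}0.png",im[...,::-1]);c=ctrl.calibration(n)
    print(n,c['mtx'].round(1).tolist(),c['R'].round(3).tolist(),c['t'].round(1).tolist(), (-c['R'].T@c['t']).round(0))
E
```

```text
pics
{'clock': 0.0, 'qpos': array([ 1.16421023,  0.62934245,  0.03846347,  1.51839947, -0.02700814,
        0.99632241, -0.01994518]), 'qd': array([-9.18815818e-04,  7.39377340e-04, -2.25477300e-04,  1.05931236e-03,
        8.22294700e-06, -1.90016081e-03,  4.05590074e-04]), 'tau': array([-6.95745930e-04, -5.63395393e+01,  1.22630272e+00, -1.93442899e+01,
        1.11056969e-02,  1.06009954e-02, -1.29961961e-05]), 'eef_pos': array([ 217.04745319, -612.00072829,  230.38182847]), 'tool_rot': array([-3.13963987e+00,  3.21909448e-05,  3.40818391e-01]), 'force': array([ 0.24267485,  1.13050451, -0.39683409]), 'torque': array([-0.0181573 , -0.00789774, -0.01664472]), 'gripper_force': 0.0, 'width': 85.33597311318198} 18.700000000000003
top [[475.4, 0.0, 318.5], [0.0, 475.4, 197.3], [0.0, 0.0, 1.0]] [[-0.07, -0.998, 0.004], [-0.977, 0.068, -0.202], [0.201, -0.018, -0.979]] [22.6, 554.4, 1189.4] [ 304.    6. 1277.]
side [[369.2, 0.0, 320.7], [0.0, 369.2, 199.9], [0.0, 0.0, 1.0]] [[-0.896, -0.444, -0.022], [-0.236, 0.517, -0.823], [0.377, -0.732, -0.568]] [489.9, 205.4, 653.5] [241. 590. 551.]
```

View pics/top0.png

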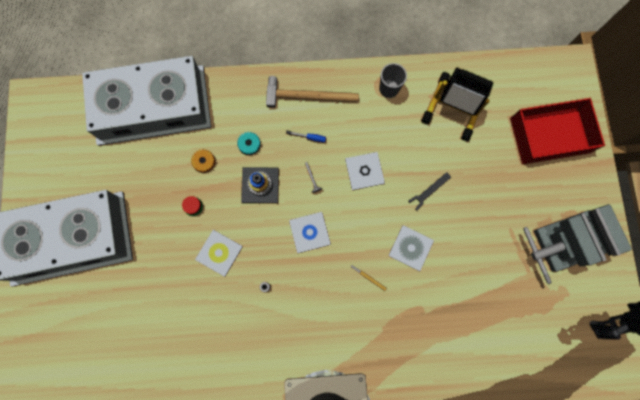

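View pics/side0.png

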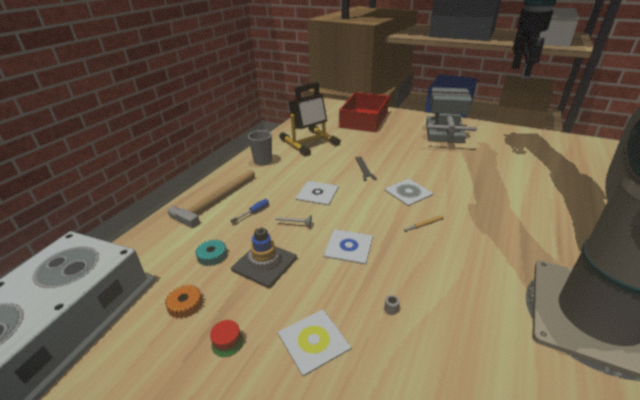

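The top view shows the stack on the dark block at (260,183). The pads are nut (365,170), collar (310,232), bush (219,253) and gear (411,247). The pot is at (192,205) and the spanner at (430,190). In the side view the stack is at (263,248), and the pads are at (317,192), (349,245), (313,340) and (408,190) in the same order. Gear-shaped candidates are orange (203,160), turquoise (248,143) and bright steel at the bottom of the stack (260,183). Only the steel one fits the description, because it lies on the dark block under the bush.

```bash
cat > h.py <<'E'
from cell import ctrl
import cv2,numpy as np
def cal(n):
    c=ctrl.calibration(n);return c['mtx'],np.array(c['R']),np.array(c['t']).ravel()
def ray(c,uv):
    K,R,t=c;d=R.T@np.linalg.solve(K,[uv[0],uv[1],1.]);return -R.T@t,d/np.linalg.norm(d)
def plane(c,uv,z):
    o,d=ray(c,uv);return o+d*(z-o[2])/d[2]
def tri(obs):
    A=np.zeros((3,3));b=np.zeros(3)
    for c,uv in obs:
        o,d=ray(c,uv);P=np.eye(3)-np.outer(d,d);A+=P;b+=P@o
    X=np.linalg.solve(A,b);return X,[round(float(np.linalg.norm(np.cross(X-ray(c,uv)[0],ray(c,uv)[1]))),1) for c,uv in obs]
def proj(c,X):
    p=c[0]@(c[1]@np.array(X,float)+c[2]);return p[:2]/p[2]
def board(im,uv,r=45):
    """outer contour of the white board near pixel uv"""
    hsv=cv2.cvtColor(im,cv2.COLOR_RGB2HSV);m=((hsv[...,1]<55)&(hsv[...,2]>120)).astype(np.uint8)
    k=np.zeros_like(m);cv2.circle(k,(int(uv[0]),int(uv[1])),r,1,-1);m&=k
    cs,_=cv2.findContours(m,cv2.RETR_EXTERNAL,cv2.CHAIN_APPROX_NONE);return max(cs,key=cv2.contourArea)[:,0].astype(float)
E
python3 - <<'E'
from h import *
P={'nut':((365,170),(317,192)),'collar':((310,232),(349,245)),'bush':((219,253),(313,340)),'gear':((411,247),(408,190))}
T,S=ctrl.get_image('top'),ctrl.get_image('side');ct,cs=cal('top'),cal('side')
for n,(a,b) in P.items():
    o=[]
    for im,c,uv in((T,ct,a),(S,cs,b)):
        q=board(im,uv)
        w=np.array([plane(c,p,6)[:2] for p in q],np.float32);r=cv2.minAreaRect(w)
        o.append((c,proj(c,[*r[0],6])));print(n,np.round(r[0],1),np.round(r[1]),round(r[2],1),end=' ')
    X,e=tri(o);print('tri',X.round(1),e)
cv2.imwrite('pics/st_top.png',cv2.resize(T[135:235,170:320],None,fx=4,fy=4,interpolation=2)[...,::-1])
cv2.imwrite('pics/st_side.png',cv2.resize(S[210:310,190:340],None,fx=4,fy=4,interpolation=2)[...,::-1])
a=cv2.imread('pics/st_top.png');b=cv2.imread('pics/st_side.png');cv2.imwrite('pics/st.png',cv2.resize(np.vstack([a,b]),(450,600)))
print(plane(ct,(258,178),90),plane(cs,(262,232),90))
E
```

```text
nut [ 632.4 -148.9] [96. 96.] 7.8 nut [ 628.2 -143.6] [95. 99.] 6.7 tri [ 632.6 -149.8    1.3] [1.0, 1.0]
collar [472.5  14.2] [95. 96.] 11.0 collar [469.4  18.1] [93. 98.] 10.8 tri [472.1  14.    2. ] [1.0, 1.0]
bush [434.1 259.7] [95. 95.] 56.7 bush [430.6 261.9] [93. 94.] 57.0 tri [433.2 260.    2.4] [1.3, 1.3]
gear [ 411.9 -253.9] [95. 95.] 59.2 gear [ 408.6 -248.6] [96. 97.] 59.6 tri [ 411.1 -254.9    1.8] [1.2, 1.2]
[609.16174494 136.11775883  90.        ] [602.44778173 142.78092835  90.        ]
```

View pics/st.png

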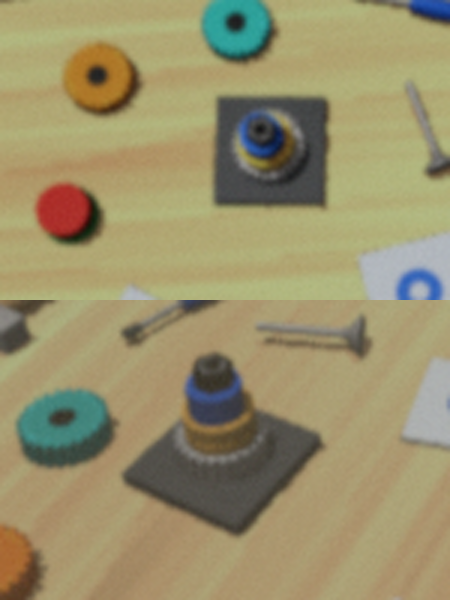

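The stack from top to bottom is black nut, blue collar, brass bush and bright steel gear on the dark block, at about (605,140) mm. The steel gear under the bush is confirmed as the right one. Next I'll work out the approach.

```bash
cat >> h.py <<'E'
from scipy.spatial.transform import Rotation as Ro
def tool():
    s=ctrl.read_state();return np.array(s['eef_pos']),Ro.from_euler('xyz',s['tool_rot']).as_matrix()
def delta(target):
    p,R=tool();d=R.T@(np.array(target,float)-p);return (d/1000).round(4)
E
python3 - <<'E'
from h import *
p,R=tool();K,Rc,t=cal('wrist');print('cam in tool',(R.T@(-Rc.T@t-p)).round(1),'axis',(R.T@Rc.T).round(2).tolist(),K.tolist())
print(delta([590,135,250]))
E
```

```text
cam in tool [  69.7   -0.3 -142.9] axis [[-0.0, -0.96, -0.28], [1.0, -0.0, 0.0], [-0.0, -0.28, 0.96]] [[302.72221236031277, 0.0, 322.27747395625425], [0.0, 302.72221236031277, 201.08906737352362], [0.0, 0.0, 1.0]]
[ 0.6011 -0.5797 -0.0186]
```

Request:
{"fn": "carry_out", "kwargs": {
  "deltas": [0,0,0,0.03,-0.029,-0.002,-1,0,0,0,0.043,-0.041,-0.002,-1,0,0,0,0.043,-0.041,-0.002,-1,0,0,0,0.043,-0.041,-0.002,-1,0,0,0,0.043,-0.041,-0.002,-1,0,0,0,0.043,-0.041,-0.002,-1,0,0,0,0.043,-0.041,-0.002,-1,0,0,0,0.043,-0.041,-0.002,-1,0,0,0,0.043,-0.041,-0.002,-1,0,0,0,0.043,-0.041,0,-1,0,0,0,0.043,-0.041,0,-1,0,0,0,0.043,-0.041,0,-1]
}}

```text
clock: 1.7
eef_pos: [531.6, 9.6, 249.4]
tool_rot: [3.141, -0.0, 0.341]
force: [-0.3, -0.1, 0.8]
width: 85.5
gripper_force: 0.0
```

Request:
{"fn": "carry_out", "kwargs": {
  "deltas": [0,0,0,0.04,-0.04,0,-1,0,0,0,0.04,-0.04,0,-1,0,0,0,0.02,-0.02,0,-1,0,0,0,0,0,0,-1,0,0,0,0,0,0,-1]
}}

```text
clock: 2.33
eef_pos: [591.3, 134.1, 249.0]
tool_rot: [3.141, 0.001, 0.34]
force: [-0.7, -0.3, -0.9]
width: 85.4
gripper_force: 0.0
```

Run:
```python
from h import *
s=ctrl.read_state();print(s['clock'],s['eef_pos'],s['tool_rot'],s['qpos'].round(2),s['force'])
c=cal('wrist');im=ctrl.get_image('wrist');cv2.imwrite('pics/w1.png',im[...,::-1])
print(proj(c,[605,140,90]))
```

```text
2.325 [591.28929273 134.10247847 249.00582502] [3.14057161e+00 1.40795125e-03 3.39696716e-01] [-0.23  0.55 -0.06  1.62  0.04  0.98 -1.54] [-0.7474778  -0.29353107 -0.92864512]
[321.25015781 169.8733686 ]
```

View pics/w1.png

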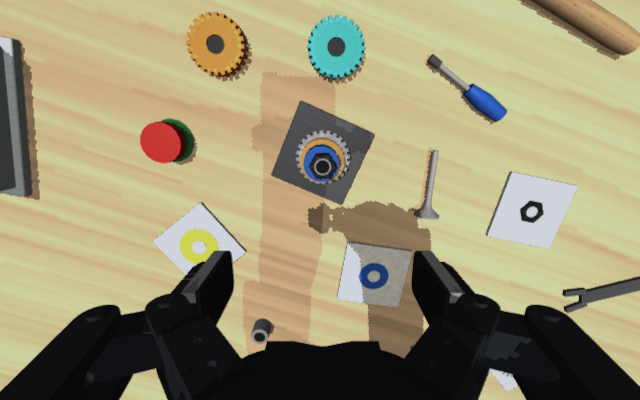

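The wrist view shows the nut on the collar at (322,166), concentric within a few mm, with the gear below it at (322,155). Pads are bush (199,247), collar (374,276) and nut (532,211). I'll shift sideways for a second view.

Request:
{"fn": "carry_out", "kwargs": {
  "deltas": [0,0,0,0,-0.04,0.01,-1,0,0,0,0,-0.04,0.02,-1,0,0,0,0,0,0,-1,0,0,0,0,0,0,-1]
}}

```text
clock: 2.88
eef_pos: [565.4, 209.0, 219.6]
tool_rot: [3.14, -0.0, 0.339]
force: [0.6, 0.0, -0.4]
width: 85.5
gripper_force: 0.0
```

```bash
cat > meas.py <<'E'
from h import *
def ring(im,uv,lo,hi,r):
    hsv=cv2.cvtColor(im,cv2.COLOR_RGB2HSV);m=cv2.inRange(hsv,lo,hi);k=np.zeros_like(m);cv2.circle(k,(int(uv[0]),int(uv[1])),r,255,-1);m&=k
    cs,_=cv2.findContours(m,cv2.RETR_EXTERNAL,cv2.CHAIN_APPROX_NONE);return max(cs,key=cv2.contourArea)
BLK=((0,0,0),(179,255,75));BLU=((105,120,30),(125,255,255));YEL=((22,120,100),(35,255,255))
E
python3 - <<'E'
from meas import *
import pickle
s=ctrl.read_state();print(s['clock'],s['eef_pos'])
c=cal('wrist');im=ctrl.get_image('wrist');cv2.imwrite('pics/w2.png',im[...,::-1]);pickle.dump(c,open('c2.pkl','wb'))
# c1 from the first stop: same tool orientation, TCP known
p2=np.array(s['eef_pos']);K,Rc,t=c;o=-Rc.T@t
p1=np.array([591.289,134.102,249.006]);c1=(K,Rc,-Rc@(o-p2+p1));pickle.dump(c1,open('c1.pkl','wb'))
im1=cv2.imread('pics/w1.png')[...,::-1].copy()
for n,g,X,z in(('nutpad',BLK,[632,-149,6],6),('colpad',BLU,[472,14,6],6),('bushpad',YEL,[433,260,6],6)):
    o=[]
    for I,cc in((im1,c1),(im,c)):
        uv=proj(cc,X)
        try:
            q=ring(I,uv,*g,30);m,_=cv2.minEnclosingCircle(q);o.append((cc,m));print(n,np.round(m,1),plane(cc,m,z).round(1)[:2],end=' ')
        except Exception as e: print(n,'none',uv.round(),end=' ')
    print(tri(o) if len(o)>1 else '')
a=proj(c1,[605,140,80]).astype(int);b=proj(c,[605,140,80]).astype(int);print(a,b)
f=lambda I,u:cv2.resize(I[u[1]-40:u[1]+40,u[0]-40:u[0]+40],(400,400),interpolation=cv2.INTER_CUBIC)
cv2.imwrite('pics/cr12.png',np.hstack([f(im1,a),f(im,b)])[...,::-1])
E
```

```text
2.875 [565.44837434 209.00575914 219.62270521]
nutpad [531.5 211.5] [ 631.2 -149.9] nutpad [610. 219.] [ 631.3 -149.3] (array([ 631.18656586, -151.28095357,    4.19612083]), [0.1, 0.1])
colpad [373.1 275.6] [471.3  14.6] colpad none [436. 287.] 
bushpad [198.5 245.5] [434.6 260.3] bushpad [251.  256.6] [432.9 259.9] (array([434.9878952 , 259.77165826,   8.20978813]), [0.8, 0.8])
[321 168] [404 174]
```

View pics/cr12.png

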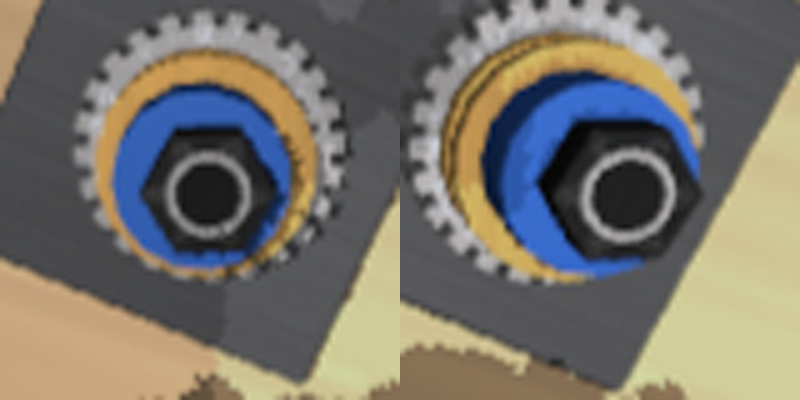

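In both crops the nut's steel ring is centred on the black hexagon, whose corners point left and right in the image. The flats therefore need a 30° tool turn. The collar, bush and gear lie slightly eccentric below.

```bash
cat > m3.py <<'E'
from meas import *
import pickle
c1,c2=pickle.load(open('c1.pkl','rb')),pickle.load(open('c2.pkl','rb'))
I1,I2=[cv2.imread(f'pics/w{i}.png')[...,::-1].copy() for i in(1,2)]
def nutring(I,uv):
    u=np.array(uv).astype(int);k=16;s=cv2.resize(I[u[1]-k:u[1]+k,u[0]-k:u[0]+k],None,fx=8,fy=8,interpolation=cv2.INTER_CUBIC)
    hsv=cv2.cvtColor(s,cv2.COLOR_RGB2HSV);m=((hsv[...,1]<60)&(hsv[...,2]>100)).astype(np.uint8)
    cs,_=cv2.findContours(m,cv2.RETR_EXTERNAL,cv2.CHAIN_APPROX_NONE)
    c=min((c for c in cs if len(c)>60),key=lambda c:np.linalg.norm(c[:,0].mean(0)-128));e=cv2.fitEllipse(c)
    b=((hsv[...,2]<75)&(hsv[...,1]<200)).astype(np.uint8);
    return (np.array(e[0])+.5)/8-.5+u-k,np.array(e[1])/8
E
python3 - <<'E'
from m3 import *
o=[]
for I,c,uv in((I1,c1,(322,166)),(I2,c2,(409,173))):
    m,ax=nutring(I,uv);o.append((c,m));print(m.round(1),ax.round(1),plane(c,m,90).round(1))
X,e=tri(o);print('nut top',X.round(1),e)
# nut-pad hexagon orientation, in the world
for I,c in((I1,c1),(I2,c2)):
    q=ring(I,proj(c,[631,-150,6]),*BLK,20)[:,0]
    w=np.array([plane(c,p,6)[:2] for p in q]);d=w-w.mean(0);r=np.linalg.norm(d,axis=1);a=np.arctan2(d[:,1],d[:,0])
    print('pad corner dir deg mod60',np.degrees(np.angle(np.sum((r**8)*np.exp(6j*a)))/6).round(1), r.min().round(1),r.max().round(1))
print('gripper 30deg; move to nut', delta([X[0],X[1],140]))
E
```

```text
[322.2 166.4] [16.8 16.9] [608.9 140.3  90. ]
[409.1 172.6] [18.1 19.7] [608.6 140.1  90. ]
nut top [608.8 140.2  90.3] [0.2, 0.2]
pad corner dir deg mod60 -22.1 12.5 15.1
pad corner dir deg mod60 -23.7 12.7 15.4
gripper 30deg; move to nut [0.0178 0.0787 0.08  ]
```

Request:
{"fn": "carry_out", "kwargs": {
  "deltas": [0,0,0,0.009,0.039,0.04,-1,0,0,0,0.009,0.039,0.04,-1,0,0,10,0,0,0,-1,0,0,10,0,0,0,-1,0,0,10,0,0,0,-1,0,0,0,0,0,0,-1,0,0,0,0,0,0,-1]
}}

```text
clock: 3.8
eef_pos: [608.5, 142.5, 139.7]
tool_rot: [3.141, -0.001, -0.181]
force: [0.1, 0.2, 0.0]
width: 85.6
gripper_force: 0.0
```

Run:
```python
from m3 import *
print(ctrl.read_state()['tool_rot'],delta([608.8,140.2,76.5]))
c=cal('wrist');im=ctrl.get_image('wrist');cv2.imwrite('pics/w3.png',im[...,::-1]);u=proj(c,[608.8,140.2,90]);print(u)
m,ax=nutring(im,u);print(m,ax,plane(c,m,90.3))
```

```text
[ 3.14148505e+00 -7.70933527e-04 -1.81326016e-01] [0.0007 0.0022 0.0632]
[325.11210011 220.02747744]
[325.06842422 215.84659863] [13.51094818 20.46159172] [611.83598361 139.68357567  90.3       ]
```

View pics/w3.png

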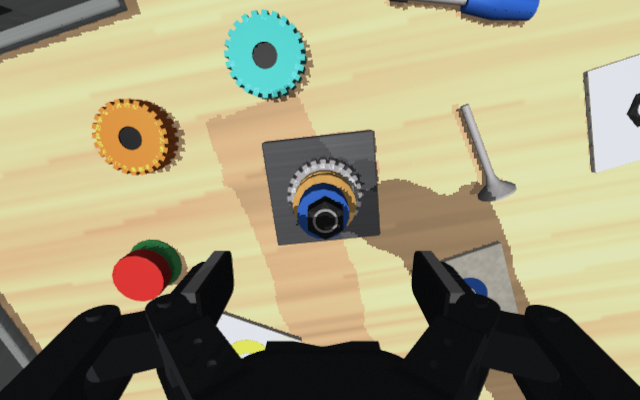

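The wrist view shows the nut ring at (325,220), matching the prediction. Its flats now face left and right towards the fingers. I'll descend and grip.

Request:
{"fn": "carry_out", "kwargs": {
  "deltas": [0,0,0,0.001,0.002,0.03,-1,0,0,0,0,0,0.025,-1,0,0,0,0,0,0.008,-1,0,0,0,0,0,0,0,0,0,0,0,0,0,0,0,0,0,0,0,0,0.4,0,0,0,0,0,0,1,0,0,0,0,0,0,1,0,0,0,0,0,0,1,0,0,0,0,0,0,1,0,0,0,0,0,0,1]
}}

```text
clock: 5.22
eef_pos: [609.5, 141.5, 77.5]
tool_rot: [-3.141, -0.002, -0.183]
force: [-0.2, -0.4, 6.0]
width: 22.2
gripper_force: 59.4
```

Run:
```python
from h import *
s=ctrl.read_state();print(s['eef_pos'],s['width'],s['gripper_force'],s['force'])
im=ctrl.get_image('side');cv2.imwrite('pics/s4.png',cv2.resize(im[190:290,200:330],None,fx=5,fy=5,interpolation=2)[...,::-1])
```

```text
[609.52775161 141.54078505  77.4673742 ] 22.172580312591588 59.43827301263809 [-0.18061838 -0.37056858  5.9608096 ]
```

View pics/s4.png

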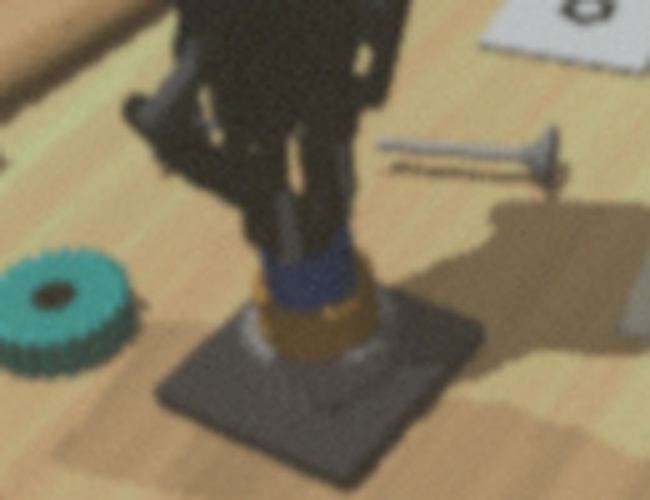

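The nut is gripped at 22 mm width and 59 N, and the fingertips rest lightly on the collar (6 N). I'll lift and check.

Request:
{"fn": "carry_out", "kwargs": {
  "deltas": [0,0,0,0,0,-0.005,1,0,0,0,0,0,-0.02,1,0,0,0,0,0,-0.04,1,0,0,0,0,0,-0.04,1,0,0,0,0,0,0,1,0,0,0,0,0,0,1]
}}

```text
clock: 6.02
eef_pos: [608.0, 141.2, 180.9]
tool_rot: [3.141, 0.001, -0.183]
force: [-0.5, 0.1, -0.3]
width: 22.3
gripper_force: 58.8
```

Run:
```python
from h import *
s=ctrl.read_state();print(s['width'],s['gripper_force'],s['tool_rot'],delta([631.2,-150,140]))
S=ctrl.get_image('side');W=ctrl.get_image('wrist');c=cal('wrist')
u=proj(cal('side'),[609,140,130]).astype(int);print(u)
a=cv2.resize(S[u[1]-40:u[1]+80,u[0]-60:u[0]+60],(400,400));b=cv2.resize(W[200:400,220:420],(400,400))
cv2.imwrite('pics/x5.png',np.hstack([a,b])[...,::-1])
```

```text
22.332611536515717 58.81266055628657 [ 3.14120033e+00  1.00119344e-03 -1.82700420e-01] [0.0757 0.2822 0.0409]
[257 214]
```

View pics/x5.png

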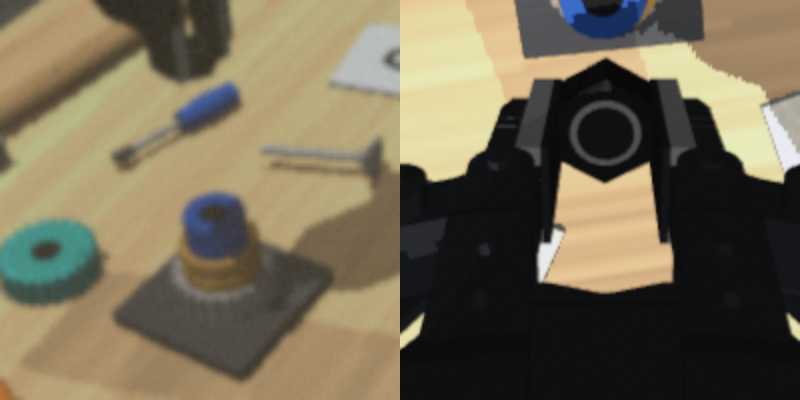

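The side crop shows the collar still on the bush. The wrist crop shows the nut held flat-on, with its ring at wrist pixel (321,266).

Run:
```python
from h import *
p,R=tool();c=cal('wrist');print((R.T@(plane(c,(321.5,266),p[2]+12.5)-p)).round(1))
```

```text
[ -0.3  -0.1 -12.5]
```

Request:
{"fn": "carry_out", "kwargs": {
  "deltas": [0,0,0,0.008,0.03,0,1,0,0,0,0.015,0.056,0,1,0,0,0,0.015,0.056,0,1,0,0,0,0.015,0.056,0,1,0,0,0,0.015,0.056,0.02,1,0,0,0,0.008,0.028,0.02,1,0,0,6.1,0,0,0,1,0,0,6.1,0,0,0,1,0,0,0,0,0,0,1,0,0,0,0,0,0,1]
}}

```text
clock: 7.38
eef_pos: [631.8, -149.6, 140.6]
tool_rot: [3.141, 0.001, -0.394]
force: [0.7, -0.4, 0.4]
width: 22.4
gripper_force: 58.9
```

Run:
```python
from meas import *
s=ctrl.read_state();print(s['eef_pos'],s['tool_rot'],delta([631.2,-150,20]))
W=ctrl.get_image('wrist');c=cal('wrist');cv2.imwrite('pics/w6.png',W[...,::-1])
q=board(W,proj(c,[631,-150,6]),170)
w=np.array([plane(c,p,6)[:2] for p in q],np.float32);print(cv2.minAreaRect(w))
```

```text
[ 631.78950746 -149.55316482  140.6468153 ] [ 3.14131155e+00  1.14875236e-03 -3.93739919e-01] [-0.0002  0.0006  0.1206]
((638.2919311523438, -201.26998901367188), (93.0440444946289, 197.21481323242188), 7.556690692901611)
```

View pics/w6.png

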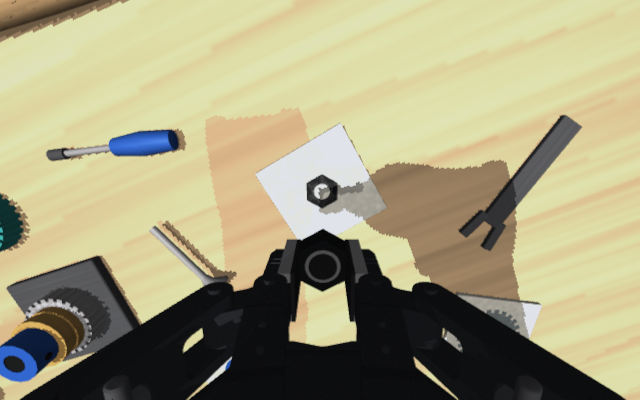

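The wrist view shows the painted hexagon at (322,191) with its corners parallel to the held nut's, and the spanner fork clear at (470,235). I'll lower now.

Run:
```python
from meas import *
W=cv2.imread('pics/w6.png')[...,::-1].copy();c=cal('wrist')
q=ring(W,(322,191),*BLK,25);m,_=cv2.minEnclosingCircle(q);print(m,plane(c,m,6))
```

```text
(321.5, 191.0) [ 631.34982219 -149.08610873    6.        ]
```

Request:
{"fn": "carry_out", "kwargs": {
  "deltas": [0,0,0,0,0,0.03,1,0,0,0,0,0,0.05,1,0,0,0,0,0,0.03,1,0,0,0,0,0,0.01,1,0,0,0,0,0,0.005,1,0,0,0,0,0,0.003,1,0,0,0,0,0,0.002,1,0,0,0,0,0,0,1,0,0,0,0,0,0,1]
}}

```text
clock: 8.55
eef_pos: [632.4, -149.9, 11.8]
tool_rot: [-3.141, -0.001, -0.396]
force: [0.2, 0.6, -0.7]
width: 22.4
gripper_force: 58.9
```

Request:
{"fn": "carry_out", "kwargs": {
  "deltas": [0,0,0,-0.001,0,0.0015,1,0,0,0,0,0,0.001,1,0,0,0,0,0,0.001,1,0,0,0,0,0,0,1,0,0,0,0,0,0,1]
}}

```text
clock: 9.18
eef_pos: [631.3, -149.4, 7.8]
tool_rot: [-3.142, -0.0, -0.396]
force: [-0.0, 0.1, -0.4]
width: 22.1
gripper_force: 58.9
```

Request:
{"fn": "carry_out", "kwargs": {
  "deltas": [0,0,0,0,0,0.0005,1,0,0,0,0,0,0.0005,1,0,0,0,0,0,0,1,0,0,0,0,0,0,1]
}}

```text
clock: 9.68
eef_pos: [631.3, -149.5, 7.5]
tool_rot: [-3.141, -0.0, -0.396]
force: [-1.1, -0.3, 4.5]
width: 22.2
gripper_force: 59.6
```

Contact at 4.5 N, so the nut is on the pad. I'll open slowly and lift.

Request:
{"fn": "carry_out", "kwargs": {
  "deltas": [0,0,0,0,0,0,0.4,0,0,0,0,0,0,0,0,0,0,0,0,0,-0.4,0,0,0,0,0,0,-0.4,0,0,0,0,0,-0.01,-0.4,0,0,0,0,0,-0.03,-0.4,0,0,0,0,0,-0.05,-1,0,0,0,0,0,-0.06,-1,0,0,0,0,0,-0.03,-1,0,0,0,0,0,0,-1,0,0,0,0,0,0,-1]
}}

```text
clock: 11.05
eef_pos: [630.6, -149.2, 186.5]
tool_rot: [3.142, 0.001, -0.396]
force: [-1.0, 0.3, 0.5]
width: 85.4
gripper_force: 0.0
```

Run:
```python
from meas import *
s=ctrl.read_state();print(s['eef_pos'],s['tool_rot'])
W=ctrl.get_image('wrist');c=cal('wrist');cv2.imwrite('pics/w7.png',W[...,::-1])
q=ring(W,proj(c,[631,-149,20]),*BLK,30);m,_=cv2.minEnclosingCircle(q);print(m,plane(c,m,20),plane(c,m,6),cv2.contourArea(q))
# collar: second look at the stack from here on
print(delta([608.8,140.2,250]))
for z in(0,):
    for n in('side','top'):
        I=ctrl.get_image(n);cc=cal(n);q=ring(I,proj(cc,[609,140,76]),*BLU,25);M=cv2.moments(q);print(n,M['m10']/M['m00'],M['m01']/M['m00'],cv2.contourArea(q))
```

```text
[ 630.59204163 -149.21474601  186.50157469] [ 3.14154970e+00  9.96838611e-04 -3.95735584e-01]
(321.5445861816406, 179.92037963867188) [ 633.2327043  -150.09566645   20.        ] [ 630.43886954 -148.89840497    6.        ] 540.5
[-0.1314 -0.2587 -0.064 ]
side 260.59303882195445 238.06291834002676 124.5
top 256.65441176470586 179.4264705882353 136.0
```

Request:
{"fn": "carry_out", "kwargs": {
  "deltas": [0,0,0,-0.015,-0.03,0,-1,0,0,0,-0.025,-0.05,0,-1,0,0,0,-0.025,-0.05,0,-1,0,0,0,-0.025,-0.05,0,-1,0,0,0,-0.015,-0.027,0,-1,0,0,-10,0,0,0,-1,0,0,-10,0,0,0,-1,0,0,-10,0,0,0,-1,0,0,0,0,0,0,-1,0,0,0,0,0,0,-1]
}}

```text
clock: 12.45
eef_pos: [613.8, 81.9, 186.2]
tool_rot: [3.142, 0.001, 0.125]
force: [-0.3, -0.0, -0.6]
width: 85.5
gripper_force: 0.0
```

```bash
cat > look.py <<'E'
from meas import *
import pickle,sys
def look(tag,X,g,r):
    """top-face outline of the part near X by colour: fitted to a circle on the plane of its top"""
    c=cal('wrist');W=ctrl.get_image('wrist');cv2.imwrite(f'pics/{tag}.png',W[...,::-1]);pickle.dump(c,open(f'{tag}.pkl','wb'))
    q=ring(W,proj(c,X),*g,r);e=cv2.fitEllipse(q);print(tag,np.round(e[0],1),np.round(e[1],1),'on plane',plane(c,e[0],X[2]).round(1),'area',cv2.contourArea(q));return c,e[0]
E
python3 - <<'E'
from look import *
s=ctrl.read_state();print(s['eef_pos'],s['tool_rot'],s['qpos'].round(2))
look('cA',[609,140,76],((100,120,130),(125,255,255)),45)
W=cv2.imread('pics/cA.png');c=cal('wrist');u=proj(c,[609,140,76]).astype(int)
a=cv2.resize(W[u[1]-45:u[1]+45,u[0]-45:u[0]+45],(400,400));u=proj(c,[631,-150,10]).astype(int);print(u)
cv2.imwrite('pics/cAc.png',a)
print(cv2.cvtColor(W[:,:,::-1].copy(),cv2.COLOR_RGB2HSV)[proj(c,[609,140,76]).astype(int)[1],proj(c,[609,140,76]).astype(int)[0]-12:][:24].tolist())
E
```

```text
[613.83543857  81.86116543 186.18902246] [3.14156699e+00 1.13706751e-03 1.24696092e-01] [-0.18  0.63  0.01  1.65 -0.01  0.86 -1.62]
cA [252.6 194.4] [40.5 43. ] on plane [608.7 141.9  76. ] area 1365.0
[535 191]
[[110, 184, 161], [113, 85, 27], [150, 8, 34], [120, 8, 34], [120, 7, 35], [150, 8, 34], [135, 15, 34], [150, 8, 33], [150, 8, 34], [0, 0, 34], [120, 8, 34], [150, 8, 34], [135, 15, 35], [150, 8, 34], [120, 7, 35], [120, 7, 35], [90, 8, 34], [0, 0, 33], [0, 0, 34], [150, 8, 34], [111, 103, 57], [110, 173, 124], [110, 181, 180], [110, 181, 180]]
```

View pics/cAc.png

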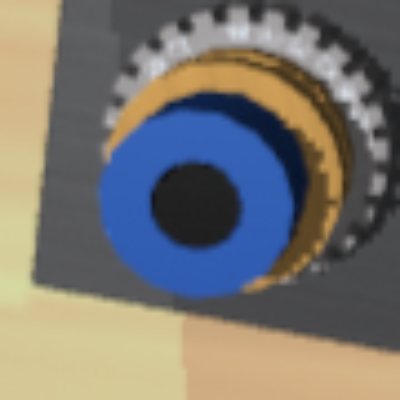

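The crop shows the collar's bright top centred on its bore and seated on the bush. I'll take a second view from above it.

Request:
{"fn": "carry_out", "kwargs": {
  "deltas": [0,0,0,0.001,-0.03,0.02,-1,0,0,0,0.001,-0.03,0.026,-1,0,0,0,0,0,0,-1,0,0,0,0,0,0,-1]
}}

```text
clock: 13.0
eef_pos: [608.8, 141.0, 141.0]
tool_rot: [3.14, -0.0, 0.127]
force: [0.6, 0.1, 0.2]
width: 85.4
gripper_force: 0.0
```

Run:
```python
from look import *
cB,b=look('cB',[608.7,141.5,76],((100,120,130),(125,255,255)),50)
cA=pickle.load(open('cA.pkl','rb'));print(tri([(cA,(252.6,194.4)),(cB,b)]))
print(delta([608.7,141.3,54]))
```

```text
cB [320.9 210.3] [39.7 49.7] on plane [611.3 142.2  76. ] area 1056.5
(array([609.22690177, 142.22747086,  73.38035107]), [1.2, 1.2])
[-0.0006 -0.001   0.0874]
```

Request:
{"fn": "carry_out", "kwargs": {
  "deltas": [0,0,0,0,-0.001,0.03,-1,0,0,0,0,0,0.03,-1,0,0,0,0,0,0.018,-1,0,0,0,0,0,0.005,-0.2,0,0,0,0,0,0,0,0,0,0,0,0,0,0.2,0,0,0,0,0,0,1,0,0,0,0,0,0,1,0,0,0,0,0,0,1,0,0,0,0,0,0,1]
}}

```text
clock: 14.3
eef_pos: [609.4, 143.0, 59.2]
tool_rot: [-3.141, -0.003, 0.128]
force: [-0.8, -1.4, 5.7]
width: 35.6
gripper_force: 60.2
```

Request:
{"fn": "carry_out", "kwargs": {
  "deltas": [0,0,0,0,0,-0.005,1,0,0,0,0,0,-0.02,1,0,0,0,0,0,-0.04,1,0,0,0,0,0,-0.04,1,0,0,0,-0.02,0.014,0,1,0,0,0,-0.04,0.029,0,1,0,0,0,-0.04,0.029,0,1,0,0,0,-0.04,0.029,0,1,0,0,0,-0.013,0.008,0,1,0,0,0,0,0,0,1,0,0,0,0,0,0,1]
}}

```text
clock: 15.68
eef_pos: [472.4, 16.5, 163.4]
tool_rot: [-3.141, -0.003, 0.129]
force: [-0.1, -0.2, -0.8]
width: 35.6
gripper_force: 60.0
```

Run:
```python
from look import *
s=ctrl.read_state();print(s['eef_pos'],s['width'],s['gripper_force'])
p,R=tool();c=cal('wrist');W=ctrl.get_image('wrist');cv2.imwrite('pics/cC.png',W[...,::-1])
hsv=cv2.cvtColor(W,cv2.COLOR_RGB2HSV);m=cv2.inRange(hsv,(100,120,30),(125,255,255))
cs,_=cv2.findContours(m,cv2.RETR_EXTERNAL,cv2.CHAIN_APPROX_NONE)
zt=p[2]+16.8
for q in cs:
    if cv2.contourArea(q)>150:
        e=cv2.minEnclosingCircle(q);print(np.round(e[0]),round(e[1]),'held:',plane(c,e[0],zt).round(1),'pad:',plane(c,e[0],6).round(1))
cv2.imwrite('pics/cCc.png',cv2.resize(W[60:360,120:520],(800,600))[...,::-1])
```

```text
[472.39993088  16.53328284 163.37798519] 35.6167403554082 59.993632435798645
[322. 263.] 44 held: [476.   17.1 180.2] pad: [386.3   5.5   6. ]
[324. 187.] 20 held: [511.6  20.7 180.2] pad: [471.   14.1   6. ]
```

View pics/cCc.png

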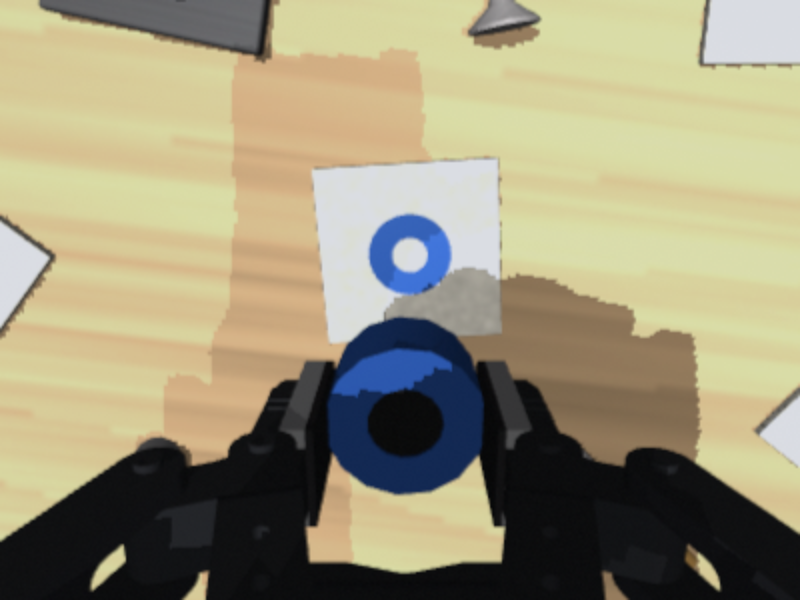

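The wrist crop shows the collar upright between the fingers, with its bore at wrist pixel (322.5,272). The pad ring is at (324,187), which gives (471,14.1) mm.

Run:
```python
from h import *
p,R=tool();c=cal('wrist');H=plane(c,(322.5,272),p[2]+16.8);print(H.round(1),(R.T@(H-p)).round(1))
d=np.array([471.2,14.3])-H[:2];print((R.T@[*d,0]).round(1))
```

```text
[471.   16.3 179.9] [ -1.1   0.1 -16.8]
[-0.1  2.  -0. ]
```

Request:
{"fn": "carry_out", "kwargs": {
  "deltas": [0,0,0,0,0.002,0.03,1,0,0,0,0,0,0.05,1,0,0,0,0,0,0.05,1,0,0,0,0,0,0.014,1,0,0,0,0,0,0.005,1,0,0,0,0,0,0,1,0,0,0,0,0,0,1]
}}

```text
clock: 16.6
eef_pos: [472.1, 13.7, 14.7]
tool_rot: [-3.141, 0.001, 0.128]
force: [0.1, -0.6, -0.9]
width: 35.5
gripper_force: 60.2
```

Request:
{"fn": "carry_out", "kwargs": {
  "deltas": [0,0,0,0,0,0.001,1,0,0,0,0,0,0.001,1,0,0,0,0,0,0.0008,1,0,0,0,0,0,0,1,0,0,0,0,0,0,1]
}}

```text
clock: 17.23
eef_pos: [471.5, 13.2, 11.9]
tool_rot: [-3.141, 0.002, 0.128]
force: [-0.0, 0.0, -0.7]
width: 35.9
gripper_force: 60.2
```

Request:
{"fn": "carry_out", "kwargs": {
  "deltas": [0,0,0,0,-0.001,0.0007,1,0,0,0,0,0,0.0006,1,0,0,0,0,0,0,1,0,0,0,0,0,0,1]
}}

```text
clock: 17.73
eef_pos: [471.4, 14.0, 11.2]
tool_rot: [3.141, 0.001, 0.128]
force: [-1.4, -1.2, 8.5]
width: 35.9
gripper_force: 61.1
```

Request:
{"fn": "carry_out", "kwargs": {
  "deltas": [0,0,0,0,0,0,0.3,0,0,0,0,0,0,0,0,0,0,0,0,0,-0.4,0,0,0,0,0,0,-0.6,0,0,0,0,0,-0.01,-0.6,0,0,0,0,0,-0.03,-0.6,0,0,0,0,0,-0.05,-1,0,0,0,0,0,-0.06,-1,0,0,0,0.03,0,-0.02,-1,0,0,0,0.03,0,0,-1,0,0,0,0,0,0,-1,0,0,0,0,0,0,-1]
}}

```text
clock: 19.23
eef_pos: [529.8, 21.7, 180.3]
tool_rot: [-3.142, 0.003, 0.128]
force: [-0.3, 0.3, -1.1]
width: 85.8
gripper_force: 0.0
```

Run:
```python
from look import *
s=ctrl.read_state();print(s['eef_pos'])
look('cD',[471,14,28],((100,120,130),(125,255,255)),60)
look('bA',[609,142,54],((12,90,60),(30,255,255)),60)
W=cv2.imread('pics/bA.png');c=cal('wrist');u=proj(c,[609,142,54]).astype(int);v=proj(c,[471,14,28]).astype(int);print(u,v)
cr=lambda u:cv2.resize(W[max(u[1]-55,0):u[1]+55,u[0]-55:u[0]+55],(400,400))
cv2.imwrite('pics/bAc.png',np.hstack([cr(u),cr(v)]))
```

```text
[529.81142669  21.68061064 180.29886495]
cD [321.9 244.8] [21.1 32.1] on plane [465.8  13.7  28. ] area 298.0
bA [194.4  83.1] [59.2 68.8] on plane [608.8 138.8  54. ] area 3198.5
[190  82] [322 240]
```

View pics/bAc.png

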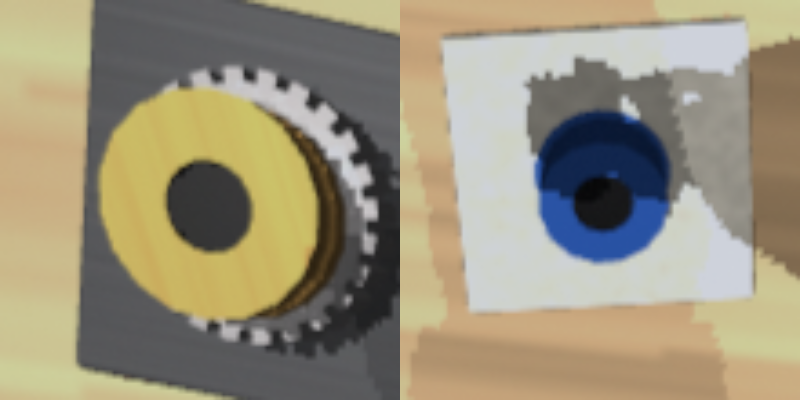

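The left crop shows the bush's bright top face centred on its bore, at about pixel (192.5,83). The right crop shows the collar upright in the middle of its pad, with its bore at about (322.8,241) against a predicted (322,240).

Request:
{"fn": "carry_out", "kwargs": {
  "deltas": [0,0,0,0.018,-0.022,0,-1,0,0,0,0.035,-0.04,0.01,-1,0,0,0,0.035,-0.04,0.02,-1,0,0,0,0.005,-0.006,0.02,-1,0,0,0,0,0,0,-1,0,0,0,0,0,0,-1]
}}

```text
clock: 20.08
eef_pos: [609.0, 138.9, 130.6]
tool_rot: [3.14, 0.003, 0.126]
force: [-0.6, 0.3, -0.2]
width: 85.5
gripper_force: 0.0
```

Run:
```python
from look import *
s=ctrl.read_state();print(s['eef_pos'],s['tool_rot'])
c,m=look('bB',[608,141,54],((18,90,150),(32,255,255)),60)
W=cv2.imread('pics/bB.png')[...,::-1].copy();hsv=cv2.cvtColor(W,cv2.COLOR_RGB2HSV);k=np.zeros(W.shape[:2],np.uint8);cv2.circle(k,tuple(proj(c,[608,141,54]).astype(int)),18,255,-1)
def hole(W,uv,r=18):
    d=cv2.inRange(cv2.cvtColor(W,cv2.COLOR_RGB2HSV),(0,0,0),(179,255,90));k=np.zeros_like(d);cv2.circle(k,tuple(int(x) for x in uv),r,255,-1)
    cs,_=cv2.findContours(d&k,cv2.RETR_EXTERNAL,cv2.CHAIN_APPROX_NONE);return cv2.fitEllipse(max(cs,key=cv2.contourArea))
A=cv2.imread('pics/bA.png')[...,::-1].copy();cA=pickle.load(open('bA.pkl','rb'))
a,b=hole(A,(192.5,83)),hole(W,m);print(a,b)
print('bore',tri([(cA,a[0]),(c,b[0])]),plane(cA,a[0],54),plane(c,b[0],54))
```

```text
[608.95550816 138.90232938 130.56484292] [3.14034435e+00 2.53048702e-03 1.26248429e-01]
bB [319.8 201.9] [46. 64.] on plane [614.  141.3  54. ] area 1763.0
((191.8462677001953, 83.24293518066406), (21.306859970092773, 24.49901580810547), 147.5543212890625) ((319.3979187011719, 208.2909698486328), (20.916139602661133, 24.683551788330078), 87.08781433105469)
bore (array([608.61564218, 141.09186481,  53.28869521]), [0.2, 0.2]) [608.45208563 140.92859037  54.        ] [608.99436693 141.00415913  54.        ]
```

Request:
{"fn": "carry_out", "kwargs": {
  "deltas": [0,0,0,0,-0.002,0.03,-1,0,0,0,0,0,0.04,-1,0,0,0,0,0,0.02,-1,0,0,0,0,0,0.004,-0.4,0,0,0,0,0,0,-0.2,0,0,0,0,0,0,0,0,0,0,0,0,0,1,0,0,0,0,0,0,1,0,0,0,0,0,0,1,0,0,0,0,0,0,1]
}}

```text
clock: 21.38
eef_pos: [610.2, 142.8, 38.0]
tool_rot: [3.142, -0.001, 0.128]
force: [-0.9, -0.5, 5.8]
width: 47.5
gripper_force: 62.6
```

Request:
{"fn": "carry_out", "kwargs": {
  "deltas": [0,0,0,0,0,-0.005,1,0,0,0,0,0,-0.02,1,0,0,0,0,0,-0.04,1,0,0,0,0,0,-0.04,1,0,0,0,-0.02,-0.018,0,1,0,0,0,-0.04,-0.035,0,1,0,0,0,-0.04,-0.035,0,1,0,0,0,-0.04,-0.035,0,1,0,0,0,-0.018,-0.016,0,1,0,0,0,0,0,0,1,0,0,0,0,0,0,1]
}}

```text
clock: 22.75
eef_pos: [436.0, 260.2, 142.3]
tool_rot: [-3.141, -0.0, 0.127]
force: [0.7, -0.1, -2.9]
width: 47.7
gripper_force: 62.4
```

```bash
cat >> look.py <<'E'
def hole(W,uv,r=18,v=90):
    d=cv2.inRange(cv2.cvtColor(W,cv2.COLOR_RGB2HSV),(0,0,0),(179,255,v));k=np.zeros_like(d);cv2.circle(k,tuple(int(x) for x in uv),r,255,-1)
    cs,_=cv2.findContours(d&k,cv2.RETR_EXTERNAL,cv2.CHAIN_APPROX_NONE);return cv2.fitEllipse(max(cs,key=cv2.contourArea))
E
python3 - <<'E'
from look import *
s=ctrl.read_state();print(s['eef_pos'],s['width'],s['gripper_force'],s['qpos'].round(2))
p,R=tool();c=cal('wrist');W=ctrl.get_image('wrist');cv2.imwrite('pics/bC.png',W[...,::-1])
H0=p+R@[0,0,-16.0];e=hole(W,proj(c,H0),20,60);H=plane(c,e[0],p[2]+16);print('bore',e,H.round(1),(R.T@(H-p)).round(1))
q=ring(W,proj(c,[434,260,6]),*YEL,40);m,r=cv2.minEnclosingCircle(q);P=plane(c,m,6);print('pad',m,r,P.round(1))
print('shift',(R.T@[*(P-H)[:2],0]).round(1))
E
```

```text
[436.0116176  260.21505935 142.32621199] 47.712071290862525 62.44339942932129 [-0.37  0.57 -0.33  1.99  0.31  0.62 -2.34]
bore ((322.1566467285156, 270.65179443359375), (33.08034896850586, 38.937076568603516), 86.02803802490234) [435.1 260.2 158.3] [ -0.9  -0.1 -16. ]
pad (322.5, 193.5) 27.865848541259766 [432.5 259.5   6. ]
shift [-2.7  0.3 -0. ]
```

Run:
```python
from look import *
c=cal('wrist')
def white(W,c,n):
    uv=proj(c,[434,260,6]);hsv=cv2.cvtColor(W,cv2.COLOR_RGB2HSV);y=cv2.inRange(hsv,(20,90,60),(36,255,255))
    cs,h=cv2.findContours(y,cv2.RETR_CCOMP,cv2.CHAIN_APPROX_NONE)
    for q,hh in zip(cs,h[0]):
        if hh[3]>=0 and cv2.contourArea(q)>20 and np.linalg.norm(q[:,0].mean(0)-uv)<12:
            m=cv2.minEnclosingCircle(q);print(n,np.round(m[0],1),round(m[1],1),plane(c,m[0],6).round(1))
rd=lambda f:cv2.imread(f'pics/{f}.png')[...,::-1].copy()
white(rd('bC'),c,'bC');white(rd('w1'),pickle.load(open('c1.pkl','rb')),'w1');white(rd('w2'),pickle.load(open('c2.pkl','rb')),'w2');white(rd('bA'),pickle.load(open('bA.pkl','rb')),'bA')
```

```text
bC [322.5 194.3] 11.6 [431.9 259.    6. ]
w1 [198.5 247.5] 8.3 [431.6 259.7   6. ]
w2 [251.  257.5] 8.7 [431.6 259.5   6. ]
bA [102.3 238.4] 10.3 [431.8 259.8   6. ]
```

Request:
{"fn": "carry_out", "kwargs": {
  "deltas": [0,0,0,-0.003,0,0.03,1,0,0,0,0,0,0.05,1,0,0,0,0,0,0.03,1,0,0,0,0,0,0.012,1,0,0,0,0,0,0.005,1,0,0,0,0,0,0,1,0,0,0,0,0,0,1]
}}

```text
clock: 23.68
eef_pos: [432.5, 260.5, 15.6]
tool_rot: [-3.141, -0.0, 0.128]
force: [0.2, -0.4, -3.3]
width: 47.8
gripper_force: 62.5
```

Request:
{"fn": "carry_out", "kwargs": {
  "deltas": [0,0,0,0.0005,0.001,0.001,1,0,0,0,0,0,0.001,1,0,0,0,0,0,0.001,1,0,0,0,0,0,0.0005,1,0,0,0,0,0,0,1,0,0,0,0,0,0,1]
}}

```text
clock: 24.42
eef_pos: [432.4, 259.2, 12.0]
tool_rot: [3.142, 0.001, 0.128]
force: [-1.1, -1.7, 8.2]
width: 48.0
gripper_force: 63.6
```

Request:
{"fn": "carry_out", "kwargs": {
  "deltas": [0,0,0,0,0,0,0,0,0,0,0,0,0,-0.4,0,0,0,0,0,0,-0.8,0,0,0,0,0,0,-1,0,0,0,0,0,-0.01,-1,0,0,0,0,0,-0.03,-1,0,0,0,0,0,-0.05,-1,0,0,0,0,0,-0.05,-1,0,0,0,0.03,0.03,-0.02,-1,0,0,0,0.04,0.04,0,-1,0,0,0,0,0,0,-1,0,0,0,0,0,0,-1]
}}

```text
clock: 25.92
eef_pos: [510.2, 198.8, 171.1]
tool_rot: [-3.141, 0.002, 0.127]
force: [0.3, -0.5, -0.3]
width: 85.4
gripper_force: 0.0
```

Run:
```python
from look import *
p,R=tool();c=cal('wrist');W=ctrl.get_image('wrist');cv2.imwrite('pics/gA.png',W[...,::-1]);pickle.dump(c,open('gA.pkl','wb'))
print(p.round(1))
u=proj(c,[608.7,141,32]);v=proj(c,[432.2,259.6,28]);print(u,v)
for n,w,z in(('gear',u,32),('bush',v,28)):
    try: e=hole(W,w,16);print(n,e,plane(c,e[0],z).round(1))
    except Exception as x: print(n,x)
print('to', delta([608.7,141,110]))
cr=lambda u:cv2.resize(W[int(max(u[1]-55,0)):int(max(u[1]-55,0))+110,int(max(u[0]-55,0)):int(max(u[0]-55,0))+110],(400,400))
cv2.imwrite('pics/gAc.png',np.hstack([cr(u),cr(v)])[...,::-1])
```

```text
[510.2 198.8 171.1]
[402.14362651  88.54177259] [254.53805678 253.24065942]
gear ((403.23663330078125, 87.19828033447266), (20.676332473754883, 22.845731735229492), 24.463640213012695) [609.9 140.3  32. ]
bush ((254.8466339111328, 254.53990173339844), (15.347829818725586, 17.737035751342773), 107.77220153808594) [430.8 259.2  28. ]
to [0.0908 0.0708 0.0607]
```

View pics/gAc.png

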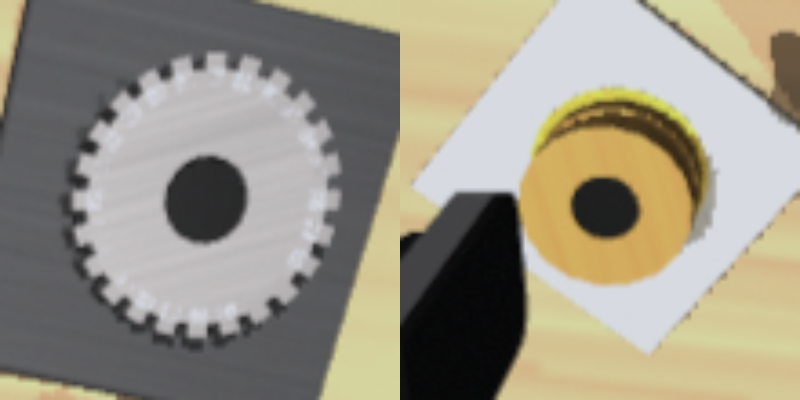

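The gear is alone on the block with its bore at (403,87). The bush stands upright on its yellow ring with its bore at (255,254), within about 1.5 mm of centre.

Request:
{"fn": "carry_out", "kwargs": {
  "deltas": [0,0,0,0.025,0.02,0.01,-1,0,0,0,0.045,0.035,0.025,-1,0,0,0,0.022,0.016,0.025,-1,0,0,0,0,0,0,-1,0,0,0,0,0,0,-1]
}}

```text
clock: 26.6
eef_pos: [609.6, 142.3, 111.1]
tool_rot: [-3.14, 0.003, 0.131]
force: [-0.3, 0.7, 0.1]
width: 85.3
gripper_force: 0.0
```

Run:
```python
from look import *
p,R=tool();c=cal('wrist');W=ctrl.get_image('wrist');cv2.imwrite('pics/gB.png',W[...,::-1])
b=hole(W,proj(c,[609.5,140.5,32]),17);print(p.round(1),b,plane(c,b[0],32).round(1))
A=pickle.load(open('gA.pkl','rb'));X,e=tri([(A,(403.24,87.2)),(c,b[0])]);print(X.round(1),e,delta([609.7,140.5,15]))
```

```text
[609.6 142.3 111.1] ((324.8302307128906, 209.8841094970703), (24.060890197753906, 28.270694732666016), 8.572183609008789) [608.1 140.3  32. ]
[609.4 140.8  35.6] [0.3, 0.3] [-0.0003  0.0021  0.0967]
```

Request:
{"fn": "carry_out", "kwargs": {
  "deltas": [0,0,0,0,0.002,0.03,-1,0,0,0,0,0,0.04,-1,0,0,0,0,0,0.02,-1,0,0,0,0,0,0.006,-1,0,0,0,0,0,0.001,-1,0,0,0,0,0,0,-0.6,0,0,0,0,0,0,-0.4,0,0,0,0,0,0,1,0,0,0,0,0,0,1,0,0,0,0,0,0,1,0,0,0,0,0,0,1]
}}

```text
clock: 28.02
eef_pos: [612.2, 139.2, 15.9]
tool_rot: [-3.14, -0.001, 0.128]
force: [-1.5, 0.7, 6.6]
width: 61.6
gripper_force: 64.0
```

Request:
{"fn": "carry_out", "kwargs": {
  "deltas": [0,0,0,0,0,-0.005,1,0,0,0,0,0,-0.02,1,0,0,0,0,0,-0.04,1,0,0,0,0,0,-0.05,1,0,0,0,0,0,0,1]
}}

```text
clock: 28.65
eef_pos: [614.7, 139.1, 134.1]
tool_rot: [-3.14, -0.008, 0.127]
force: [0.4, -0.3, -4.8]
width: 61.4
gripper_force: 67.2
```

Request:
{"fn": "carry_out", "kwargs": {
  "deltas": [0,0,0,-0.01,0.015,-0.01,1,0,0,0,-0.025,0.037,0,1,0,0,0,-0.033,0.05,0,1,0,0,0,-0.033,0.05,0,1,0,0,0,-0.033,0.05,0,1,0,0,0,-0.033,0.05,0,1,0,0,0,-0.033,0.045,0,1,0,0,0,-0.03,0.04,0,1,0,0,0,-0.015,0.02,0,1,0,0,0,0,0,0,1,0,0,0,0,0,0,1]
}}

```text
clock: 30.02
eef_pos: [413.1, -246.9, 138.8]
tool_rot: [-3.14, 0.003, 0.128]
force: [0.0, 0.7, -3.9]
width: 61.6
gripper_force: 67.1
```

Run:
```python
from look import *
s=ctrl.read_state();print(s['width'],s['gripper_force'],s['qpos'].round(2),s['force'].round(1))
p,R=tool();c=cal('wrist');W=ctrl.get_image('wrist');cv2.imwrite('pics/gC.png',W[...,::-1]);print(p.round(1))
zt=p[2]+16
e=hole(W,proj(c,p+R@[0,0,-16]),18,60);H=plane(c,e[0],zt);print('bore',e,H.round(1),(R.T@(H-p)).round(1))
u=proj(c,[410.5,-252,6]);print('pad px',u)
hsv=cv2.cvtColor(W,cv2.COLOR_RGB2HSV);k=np.zeros(W.shape[:2],np.uint8);cv2.circle(k,tuple(u.astype(int)),85,255,-1)
wh=cv2.inRange(hsv,(0,0,190),(179,60,255))&k;print(np.count_nonzero(wh))
cs,h=cv2.findContours(wh,cv2.RETR_CCOMP,cv2.CHAIN_APPROX_NONE)
for q,hh in zip(cs,h[0]):
    if cv2.contourArea(q)>40:
        m,r=cv2.minEnclosingCircle(q);print(hh[3],np.round(m,1),round(r,1),cv2.contourArea(q),plane(c,m,6).round(1))
```

```text
61.636865763378374 67.06970572471619 [ 0.77  0.56 -0.41  2.06  0.39  0.6  -1.36] [ 0.   0.7 -3.9]
[ 413.1 -246.9  138.8]
bore ((322.09161376953125, 270.4027099609375), (31.490455627441406, 35.457828521728516), 85.54273986816406) [ 412.4 -246.9  154.8] [ -0.7  -0.1 -16. ]
pad px [327.44665323 193.75208108]
4055
-1 [271.3 247.1] 5.2 52.5 [ 349.2 -204.     6. ]
-1 [306.6 221.8] 5.9 54.5 [ 380.1 -235.7    6. ]
-1 [327. 191.] 8.6 90.5 [ 413.1 -251.2    6. ]
-1 [337.  191.5] 74.9 3386.5 [ 413.8 -260.6    6. ]
```

Request:
{"fn": "carry_out", "kwargs": {
  "deltas": [0,0,0,-0.02,0,-0.01,1,0,0,0,-0.02,0,-0.01,1,0,0,0,0,0,0,1,0,0,0,0,0,0,1]
}}

```text
clock: 30.58
eef_pos: [375.5, -251.8, 159.2]
tool_rot: [3.142, 0.0, 0.129]
force: [0.4, -0.1, -4.3]
width: 61.3
gripper_force: 67.2
```

Run:
```python
from look import *
p,R=tool();c=cal('wrist');W=ctrl.get_image('wrist');cv2.imwrite('pics/gD.png',W[...,::-1]);print(p.round(1))
u=proj(c,[411.5,-252,6]);print('pad px',u)
q=board(W,u,75);w=np.array([plane(c,x,6)[:2] for x in q],np.float32);print(cv2.minAreaRect(w))
cv2.imwrite('pics/gDc.png',cv2.resize(W[80:300,200:460],(780,600*660//600))[:600][...,::-1])
```

```text
[ 375.5 -251.8  159.2]
pad px [327.22451229 149.93201305]
((410.3410339355469, -254.46412658691406), (92.14791870117188, 92.15589904785156), 59.512184143066406)
```

View pics/gDc.png

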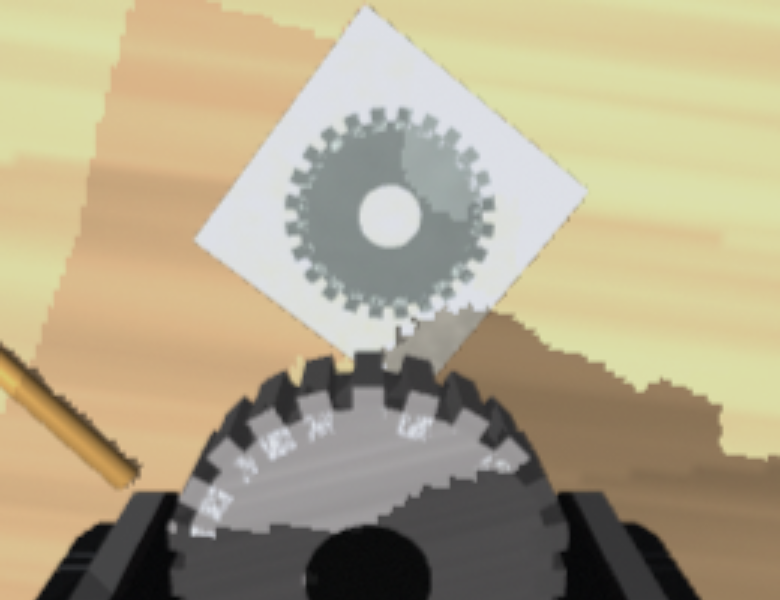

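The pad is fully visible, with its white centre at crop (390,216), which is wrist pixel (330,152). The gear is held level.

Run:
```python
from look import *
p,R=tool();c=cal('wrist');P=plane(c,(329.8,151.8),6);print(P.round(1))
H=p+R@[-0.7,0,0];T=np.array([410.4,-254.2]) 
print('shift to P',(R.T@[*(P-H)[:2],0]).round(1),'to board',(R.T@[*(T-H[:2]),0]).round(1))
```

```text
[ 410.  -254.7    6. ]
shift to P [34.5  7.3 -0. ] to board [35.   6.9 -0. ]
```

Request:
{"fn": "carry_out", "kwargs": {
  "deltas": [0,0,0,0.017,0.003,0.02,1,0,0,0,0.018,0.004,0.04,1,0,0,0,0,0,0.05,1,0,0,0,0,0,0.025,1,0,0,0,0,0,0.01,1,0,0,0,0,0,0,1,0,0,0,0,0,0,1]
}}

```text
clock: 31.5
eef_pos: [410.7, -255.2, 15.1]
tool_rot: [3.141, -0.0, 0.128]
force: [-1.0, -0.7, -5.1]
width: 60.9
gripper_force: 67.5
```

Request:
{"fn": "carry_out", "kwargs": {
  "deltas": [0,0,0,0,-0.001,0.001,1,0,0,0,0,0,0.001,1,0,0,0,0,0,0.001,1,0,0,0,0,0,0.001,1,0,0,0,0,0,0,1,0,0,0,0,0,0,1]
}}

```text
clock: 32.25
eef_pos: [409.5, -253.8, 10.1]
tool_rot: [-3.141, 0.002, 0.128]
force: [-0.5, -0.7, -5.3]
width: 61.4
gripper_force: 67.5
```

Request:
{"fn": "carry_out", "kwargs": {
  "deltas": [0,0,0,0.001,0,0.0005,1,0,0,0,0,0,0.0005,1,0,0,0,0,0,0,1,0,0,0,0,0,0,1]
}}

```text
clock: 32.75
eef_pos: [409.7, -253.8, 9.9]
tool_rot: [3.141, 0.003, 0.128]
force: [-3.3, 1.1, 7.8]
width: 61.5
gripper_force: 69.1
```

Contact, so the gear is on the pad. I'll open and rise.

Request:
{"fn": "carry_out", "kwargs": {
  "deltas": [0,0,0,0,0,0,-0.4,0,0,0,0,0,0,-0.7,0,0,0,0,0,0,-1,0,0,0,0,0,0,-1,0,0,0,0,0,0,-1,0,0,0,0,0,-0.01,-1,0,0,0,0,0,-0.03,-1,0,0,0,0,0,-0.05,-1,0,0,0,0,0,-0.06,-1,0,0,0,0,0,-0.06,-1,0,0,0,0,0,0,-1,0,0,0,0,0,0,-1]
}}

```text
clock: 34.25
eef_pos: [410.1, -253.8, 219.4]
tool_rot: [3.141, 0.002, 0.127]
force: [-0.2, -0.6, 1.0]
width: 85.3
gripper_force: 0.0
```

Run:
```python
from look import *
p,R=tool();c=cal('wrist');W=ctrl.get_image('wrist');cv2.imwrite('pics/f.png',W[...,::-1]);print(p.round(1))
e=hole(W,proj(c,[410,-254.3,26]),14);print('gear',e,plane(c,e[0],26).round(1))
q=board(W,proj(c,[410,-254,6]),75);w=np.array([plane(c,x,6)[:2] for x in q],np.float32);print(cv2.minAreaRect(w))
T=ctrl.get_image('top');ct=cal('top')
# bystanders and placed parts: change against the first top picture
T0=cv2.imread('pics/top0.png')[...,::-1].copy();h=lambda I:cv2.cvtColor(I,cv2.COLOR_RGB2HSV)
for n,b,lo,hi in(('pot',(192,205),(0,150,80),(8,255,255)),('spanner',(430,190),(0,0,0),(179,255,100))):
    for I in(T0,T):
        M=cv2.moments(ring(I,b,lo,hi,32));print(n,round(M['m10']/M['m00'],1),round(M['m01']/M['m00'],1),M['m00'])
for n,X,g in(('nut',[631,-150,20],BLK),('collar',[471,14,28],BLU),('bush',[432,260,28],((12,90,60),(35,255,255)))):
    q=ring(T,proj(ct,X),*g,18);m,r=cv2.minEnclosingCircle(q);print(n,np.round(m,1),round(r,1),plane(ct,m,X[2]).round(1))
```

```text
[ 410.1 -253.8  219.4]
gear ((322.08685302734375, 179.4676971435547), (15.4847993850708, 16.312320709228516), 95.95254516601562) [ 407.6 -254.1   26. ]
((410.2408447265625, -254.42398071289062), (92.100341796875, 92.80241394042969), 59.48762130737305)
pot 190.7 204.5 226.0
pot 190.7 204.5 225.0
spanner 430.9 189.3 260.0
spanner 449.6 203.9 426.5
nut [364.5 170.5] 4.3 [ 628.2 -147.3   20. ]
collar [309.4 231.5] 7.0 [470.3  13.9  28. ]
bush [217.8 252.5] 9.8 [431.6 256.7  28. ]
```

Request:
{"fn": "carry_out", "kwargs": {
  "deltas": [0,0,0,0.02,-0.03,0,-1,0,0,0,0.03,-0.05,0,-1,0,0,0,0.03,-0.05,0,-1,0,0,0,0.02,-0.05,0,-1,0,0,0,0,-0.02,0,-1,0,0,0,0,0,0,-1,0,0,0,0,0,0,-1]
}}

```text
clock: 35.22
eef_pos: [484.0, -44.0, 218.2]
tool_rot: [3.141, 0.004, 0.127]
force: [-0.9, -0.1, -1.1]
width: 85.5
gripper_force: 0.0
```

Run:
```python
from look import *
s=ctrl.read_state();print(s['clock'],s['eef_pos'].round(1),s['force'].round(1));c=cal('wrist');W=ctrl.get_image('wrist');cv2.imwrite('pics/f2.png',W[...,::-1])
T=ctrl.get_image('top');cv2.imwrite('pics/f2t.png',T[...,::-1]);T0=cv2.imread('pics/top0.png')[...,::-1].copy()
for I in(T0,T):
    q=ring(I,(430,190),(0,0,0),(179,255,75),32);M=cv2.moments(q);print('spanner',M['m10']/M['m00'],M['m01']/M['m00'],M['m00'],cv2.minAreaRect(q))
X=[631,-150,20];u=proj(c,X);print('nut px',u)
q=board(W,proj(c,[631,-150,6]),60);w=np.array([plane(c,x,6)[:2] for x in q],np.float32);print(cv2.minAreaRect(w))
# steel ring in the nut's top
k=16;i=u.astype(int);s=cv2.resize(W[i[1]-k:i[1]+k,i[0]-k:i[0]+k],None,fx=8,fy=8,interpolation=2);g=cv2.cvtColor(s,cv2.COLOR_RGB2HSV)
cs,h=cv2.findContours(cv2.inRange(g,(0,0,100),(179,255,255)),cv2.RETR_CCOMP,cv2.CHAIN_APPROX_NONE)
for q,hh in zip(cs,h[0]):
    if cv2.contourArea(q)>200: m,r=cv2.minEnclosingCircle(q);m=np.array(m)/8-k+i;print(hh[3],m.round(1),round(r/8,1),plane(c,m,20).round(1))
```

```text
35.225 [484.  -44.  218.2] [-0.9 -0.1 -1.1]
spanner 432.23686723973253 188.18338108882523 174.5 ((431.1336669921875, 190.90174865722656), (10.378681182861328, 46.01689147949219), 53.67317199707031)
spanner 432.1421911421911 188.17715617715618 143.0 ((432.3619689941406, 186.898193359375), (7.063063621520996, 37.804203033447266), 47.72631072998047)
nut px [443.08689245  48.79653236]
((630.9180908203125, -148.83343505859375), (92.17839813232422, 93.20740509033203), 7.353408336639404)
-1 [443.4  48.8] 9.7 [ 631.1 -150.3   20. ]
1 [443.5  49.1] 7.7 [ 630.8 -150.5   20. ]
-1 [442.9  47.9] 22.5 [ 631.8 -149.7   20. ]
```

The nut is within about 1.5 mm of centre, and the pot and spanner have not moved. The arm is clear, so I'll hand in.

```bash
python3 -c "from cell import ctrl; print(ctrl.finish_job())"
```

```text
the job is handed in; nothing more can be done
None
```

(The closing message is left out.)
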